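# Roll the passed pin onto the green line

### The arm

A 6-joint arm with a two-finger parallel gripper is mounted at the origin on a cart in front of the work surface, level with it; the furniture and walls round the work are solid. World frame = base frame: x ahead of the robot, y to its left, z up, the work surface at z = 0. Lengths are in m, angles in degrees, forces in N, time in s.
With the tool pointing down it reaches from about 0.325 to 0.9 m from the base axis. Payload 3.5 kg.
Tool frame: the origin (TCP) lies midway between the tips of the shut fingers; the grasp point (between the pads) lies 19 mm behind it; z points along the fingers, x is the direction in which the jaws open and shut, and the axes are right-handed (so a half turn about z gives the same grasp; the last joint's range is limited). The gripper opens to 85 mm and grips with 20 to 120 N. Pads are 22 mm wide; open, the fingers measure 114 mm over their backs; the gripper's body (76 mm by 85 mm) begins 54 mm behind the grasp point. The pads swing forward as they close: fully open they stand 13 mm farther back than shut.
Start: joints at [57.445, 15.837, -1.513, 72.651, 0, 84.076], TCP at [0.28, 0.559, 0.206] pointing down, gripper open.
Joint ranges: [-178.77, 178.77], [-48.84, 107.48], [-61.69, 71.31], [-111.58, 123.2], [-90, 87.43], [-180, 180]. Speed limits (degrees/s): [147.25, 147.25, 180, 180, 180, 180].

### API

Orientations are given as a 3x3 rotation matrix whose columns are the frame's x, y, z axes.
In Python, from cell import env gives the robot as it stands.
- The arm moves only by the tool move_arm, never from a script. Its arguments are lists of equal length, an entry for each row: "gripper": the finger opening in cm, from 0 to 8.54; "offset": the shift along the tool's x, y, z in cm, a list of three; "yaw": the turn about the tool's z in degrees. In form: {"gripper": [gripper, ...], "offset": [[x, y, z], ...], "yaw": [yaw, ...]}. A call has 1 to 5 rows; each row is the pose to reach, as a shift and turn from the pose measured when the call began, along the tool's axes at that moment; what a row does not reach only later rows make up. A row lasts 1/10 s, in which the tool goes at most 50 mm and 8.59 degrees, less where a joint would pass 70% of its speed; a pose out of reach is approached as far as the arm can. A call with a gripper value outside its range is refused whole. The fingers move at their own pace and stop on an object; "squeeze" is the grip in N (left out, the last holds). Time passes only in rows, so rows that repeat a pose let the fingers close. It gives the time, the measured TCP pose, the force and the opening at its end, in the units of the state.
- env.sense(): the state, without advancing time (a new reading comes with each control period).
- env.camera(name): name is "side" or "top" or "wrist"; returns the picture (400x640x3 uint8, red, green, blue); there is no depth.
- env.camera_params(name): a dict with "vertical_fov" (degrees; the focal length in pixels is half the picture's height over the tangent of half this angle, whatever the lens; pixels are square), "cx", "cy" (the principal point, pixels), "cam_to_world" (4x4, takes a point from camera to world coordinates). Camera axes: x right, y down, z forward; pixel columns grow to the right and rows downward; lengths in m; the calibration is good to about 2 mm. A picture is of the moment at which its call begins: read the wrist's pose just before it. camera_params takes no time and is no camera call; for the wrist camera it gives the pose at the moment of the call.
- env.finish_job(): hands the job in, once; it reports no verdict.
Trained networks look in the newest picture that a camera, given by its name, has taken for a name from the list of things; names that differ only in an ending like _2 or _b are one class to them, and where a whole thing is asked for, a point or a joint stands for the part that bears it (a point fixed in the world has none). Each returns a list of dicts, best first, with "score" (0 to 1); they miss things now and then, are a little off and sometimes report something else, mostly with a low value. They report only what shows in the picture. A call takes as long as a camera call.
- env.look_for(label, camera): "centre" ([x, y, z] in m, in the coordinates of the camera as it stood for that picture, good to about 4 mm: the middle of the surface that is visible of it).
- env.silhouettes(label, camera): "region" (400x640 bool, what is visible of it).
The state is a dict: "t": time; "qpos": joint angles; "dq": joint speeds; "joint_torque": joint torques, N m; "tcp_pos": TCP position; "orientation": TCP orientation; "force": force on the tool from outside, world axes, zero at the start; "torque": the same for the moment, N m; "width": finger opening in m.
Only numpy, scipy, OpenCV 4.12 (cv2) and the standard library are available. Lean on these libraries where they do the work, as an engineer would, in place of code of your own. Each camera call takes 0.05 s, during which the arm holds its last target.

### The job

The steel pin on the rubber inspection mat has passed its check. Roll it sideways onto the green line by pushing across its top with the fingertips, until it lies still, lengthwise along the line and centred over it, then take the hand away. Make it turn rather than skid, do not pinch it, shove its side or pick it up, and leave the other parts where they stand.

Things in the scene. Friction and masses are not known exactly. Their poses are not given: they have to be found in the camera images.
- pin: ground steel pin lying on the mat between the lines, a plain cylinder 32 mm in diameter, 90 mm long, about 0.5 kg. Origin at its middle, on the axis, 16 mm above the mat; top 35 mm above the table. x along its length; z across it, up at the start, through a blue painted stripe; y and z turn as it rolls. Friction at its top rolls it, its middle going half as far as its top; let go, it stays put
- green_line: green painted line on the mat, 140 mm long, 5 mm wide, flat (nothing to feel): where the pin must go. Origin at its middle at the mat's surface, x along the line, y across it, level; it lies 52 to 84 mm from the pin's middle at the start, on either side of it
- red_line: red painted line on the mat (for rejected pins), same size as the green one and parallel to it, on the other side of the pin; not to be used. Origin at its middle, x along the line
- mat: dark rubber mat, fixed on the table, 190 mm (x, along the lines) by 230 mm (y, across them) by 3 mm thick. Origin at the centre of its underside, z up
- adapter_brass: brass hexagon pipe adapter, 27 mm wide, 42 mm tall, standing on the mat near its far edge beyond the ends of the lines; leave alone. Origin at the centre of its underside
- weight_50g: small brass knob weight, 20 mm wide, 28 mm tall, standing on the mat near its edge nearest the robot; leave alone. Origin at the centre of its underside
- adapter_g12: steel pipe adapter, 34 mm wide, 52 mm tall, standing on the table left of the mat; leave alone. Origin at the centre of its underside
- tee_fitting: grey steel tee fitting, 44 x 64 x 26 mm, lying on the table right of the mat; leave alone. Origin at the centre of its underside
- coupling_nut: ribbed steel coupling nut, 36 mm wide, 18 mm tall, lying on the table left of the mat; leave alone. Origin at the centre of its underside

How it is judged (in metres and radians):
On the way, in this order (a step that is already met when the one before it is completed fails the run):
1. the pin has rolled a fifth of a turn on the mat (angle between pin's own z axis and vertical above 1.2 rad).
2. the pin has rolled more than a third of a turn on the mat (angle between pin's own z axis and vertical above 2.2 rad).
At the end, for the whole second after the job is handed in: the pin lies at rest on the mat with its axis within 7 mm of the green line's middle, within 0.15 rad (about 8 degrees) of parallel to it, and its middle within 25 mm of the line's middle lengthwise; the five loose parts stand within 15 mm of where they were (y of pin in the frame of green_line between -0.007 and 0.007 m and x of pin in the frame of green_line between -0.025 and 0.025 m and angle between the x axis of pin and the x axis of green_line, either way round below 0.15 rad and height (world z) of pin between 0.016 and 0.022 m and linear speed of pin below 0.01 m/s and angular speed of pin below 0.4 rad/s and distance of each of adapter_brass, weight_50g, adapter_g12, tee_fitting, coupling_nut from where it was at the start of the episode below 0.015 m); the robot touches nothing.
It fails at once if the fingers reach down beside the pin and pinch it or shove its side, instead of working on its top (contact force between the fingers and pin above 0.3 N and height (world z) of the grasp point below 0.036 m).
It fails at once if the pin is lifted off the mat (more than 6 mm) (height (world z) of pin above 0.025 m).
It fails at once if the pin is skidded along without turning (distance of pin from where it was at the start of the episode between 0.025 and 0.035 m and angle between pin's own z axis and vertical below 0.8 rad).
It fails at once if another part is moved more than 15 mm (distance of any of adapter_brass, weight_50g, adapter_g12, tee_fitting, coupling_nut from where it was at the start of the episode above 0.015 m).
It also fails if it takes over 42 s, if anything falls off the work surface, if the arm or the gripper's body presses on something with over 40 N, if the wrist force passes 120 N, or if a joint passes its speed limit or range.

## Working session

There is one attempt and no reset: what is moved stays moved. The work goes in short steps, Python scripts to look and compute and a tool call to move; the robot and the scene stay as the last step left them, time stands still between calls to the robot, and variables do not carry over. Pictures are saved under pics/ and viewed, and the job is handed in when it is done.

Besides the shell and the picture viewer there is one more tool, called after "Emit:" in YAML: its name, and indented under it one key for each argument. move_arm: Moves the arm, as the interface text tells. Its arguments: {"type":"object","properties":{"gripper":{"type":"array","items":{"type":"number"}},"offset":{"type":"array","items":{"type":"array","items":{"type":"number"}}},"yaw":{"type":"array","items":{"type":"number"}},"squeeze":{"type":"number"}},"required":["gripper","offset","yaw"]}

```bash
ls; mkdir -p pics; python3 - <<'E'
from cell import env
import cv2,numpy as np
s=env.sense();print(s)
for c in ["top","side"]:
    p=env.camera_params(c);print(c,p)
    im=env.camera(c);cv2.imwrite(f"pics/{c}0.png",im[:,:,::-1])
    for l in ["pin","green_line","red_line","adapter_brass","weight_50g"]:
        r=env.look_for(l,c)
        M=np.array(p["cam_to_world"])
        print(c,l,[(round(d["score"],2),np.round(M[:3,:3]@d["centre"]+M[:3,3],4)) for d in r[:2]])
print(env.sense()["t"])
E
```

```text
pics
{'t': 0.0, 'qpos': array([ 5.74445485e+01,  1.58797615e+01, -1.59795736e+00,  7.26497065e+01,
        5.90354806e-04,  8.40764099e+01]), 'dq': array([-0.00863053, -0.02572188,  0.0123782 ,  0.02141448,  0.03128665,
       -0.00126567]), 'joint_torque': array([ 6.88966929e-05, -4.45508659e+01,  2.95201868e+01,  1.63838599e-02,
       -4.01998914e-04,  1.04655305e-05]), 'tcp_pos': array([0.27971051, 0.55799006, 0.20474251]), 'orientation': array([[ 4.48254924e-01,  8.93904956e-01, -1.20544825e-03],
       [ 8.93903034e-01, -4.48256481e-01, -1.86899208e-03],
       [-2.21105127e-03, -2.39768948e-04, -9.99997527e-01]]), 'force': array([-1.0679482 , -0.04661032,  0.80918955]), 'torque': array([0.03906592, 0.029245  , 0.02456965]), 'width': 0.08540809905186897}
top {'vertical_fov': 46.82670925003601, 'cx': 322.147656264576, 'cy': 202.48659483199236, 'cam_to_world': array([[-0.00228811, -0.9814097 ,  0.19191082,  0.26303254],
       [-0.99976386, -0.00190212, -0.02164714,  0.03617022],
       [ 0.02160975, -0.19191503, -0.9811736 ,  1.15255711],
       [ 0.        ,  0.        ,  0.   
[... 186 characters left out ...]
(0.59, array([0.4382, 0.0828, 0.022 ]))]
side {'vertical_fov': 52.58776996132766, 'cx': 318.3265399932028, 'cy': 202.97479036522589, 'cam_to_world': array([[-9.95293660e-01, -4.12067522e-02,  8.77070890e-02,
         3.78410845e-01],
       [-9.69036281e-02,  4.18874969e-01, -9.02858487e-01,
         9.95415416e-01],
       [ 4.65561710e-04, -9.07108463e-01, -4.20896685e-01,
         5.32017592e-01],
       [ 0.00000000e+00,  0.00000000e+00,  0.00000000e+00,
         1.00000000e+00]])}
side pin [(0.64, array([0.5183, 0.0565, 0.0251]))]
side green_line []
side red_line []
side adapter_brass [(0.44, array([0.5955, 0.0094, 0.0267]))]
side weight_50g [(0.56, array([0.4346, 0.0819, 0.0182]))]
0.6
```

View pics/top0.png

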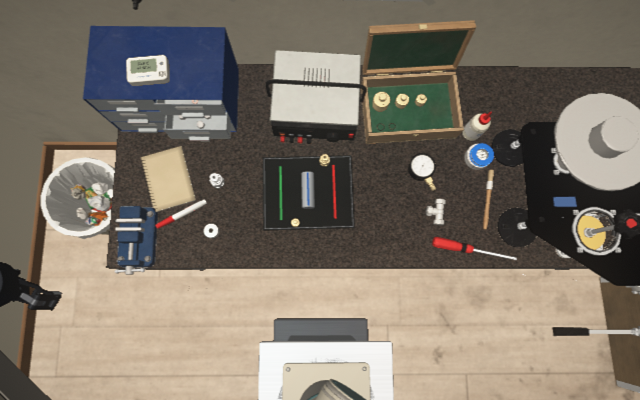

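View pics/side0.png

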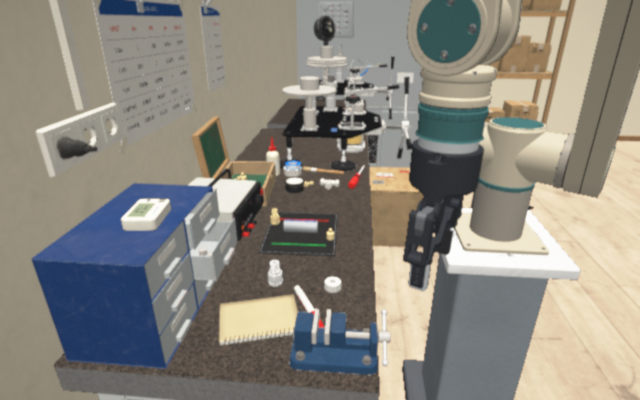

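The top view shows the green line at column 281 (rows 167–219), the pin at column 308 and the red line at column 334. The brass adapter is at (324,159) and the weight at (295,222). Green lies to the pin's left, which is +y. Next I'll measure by colour.

```bash
cat > h.py <<'E'
import cv2,numpy as np
def ray(p,u,v,z):
    M=np.array(p["cam_to_world"]);f=200/np.tan(np.radians(p["vertical_fov"]/2))
    uv=np.atleast_2d(np.c_[u,v]).astype(float)
    d=np.c_[(uv[:,0]-p["cx"])/f,(uv[:,1]-p["cy"])/f,np.ones(len(uv))]@M[:3,:3].T
    o=M[:3,3];return o+d*((z-o[2])/d[:,2])[:,None]
def seg(im,which):
    r,g,b=[im[:,:,i].astype(int) for i in range(3)]
    if which=="green": return (g>r*1.6)&(g>b*1.5)&(g>70)
    if which=="red": return (r>g*2)&(r>b*2)&(r>90)
    if which=="blue": return (b>r*1.25)&(b>90)
def line(P):
    c=P[:,:2].mean(0);u,s,v=np.linalg.svd(P[:,:2]-c,full_matrices=False)
    d=v[0]*np.sign(v[0][0]);t=(P[:,:2]-c)@d
    m=(t.max()+t.min())/2
    return c+d*m,np.degrees(np.arctan2(d[1],d[0])),np.ptp(t)
E
python3 - <<'E'
from h import *; from cell import env
for c,box in [("top",(150,235,255,360)),("side",(208,256,258,342))]:
    p=env.camera_params(c); im=cv2.imread(f"pics/{c}0.png")[:,:,::-1]
    a,b,x,y=box
    cv2.imwrite(f"pics/{c}0z.png",cv2.resize(im[a:b,x:y,::-1],None,fx=7,fy=7,interpolation=cv2.INTER_NEAREST)[:600,:800])
    for k,z in [("green",.003),("red",.003),("blue",.035)]:
        m=np.zeros(im.shape[:2],bool);m[a:b,x:y]=seg(im,k)[a:b,x:y]
        v,u=np.nonzero(m)
        if len(u)<5: print(c,k,len(u));continue
        print(c,k,len(u),*line(ray(p,u+0.,v+0.,z)),u.min(),u.max(),v.min(),v.max())
    env.camera(c)
    for q in env.silhouettes("pin",c)[:1]:
        v,u=np.nonzero(q["region"]);print(q["score"],len(u),line(ray(p,u,v,.025)))
E
```

```text
top green 162 [0.51429068 0.11738701] 1.934884341287201 0.1381212970416035 279 282 166 219
top red 172 [ 0.51724009 -0.01884905] 1.5809598466185115 0.13854635417590272 332 336 165 218
top blue 85 [0.51716534 0.0479211 ] 2.22204134083116 0.08389447602406361 280 309 172 205
0.92 487 (array([0.51694825, 0.04611747]), np.float64(0.81702890150308), np.float64(0.09498552956051512))
side green 135 [0.51559654 0.11247242] 1.6175077868402805 0.13672289868457244 272 325 242 246
side red 35 [ 0.51898751 -0.02455101] 0.17009600347459242 0.13872618141564108 280 328 218 221
side blue 0
0.92 382 (array([0.51764497, 0.05110348]), np.float64(-5.5122480911566685), np.float64(0.09671851174656593))
```

View pics/top0z.png

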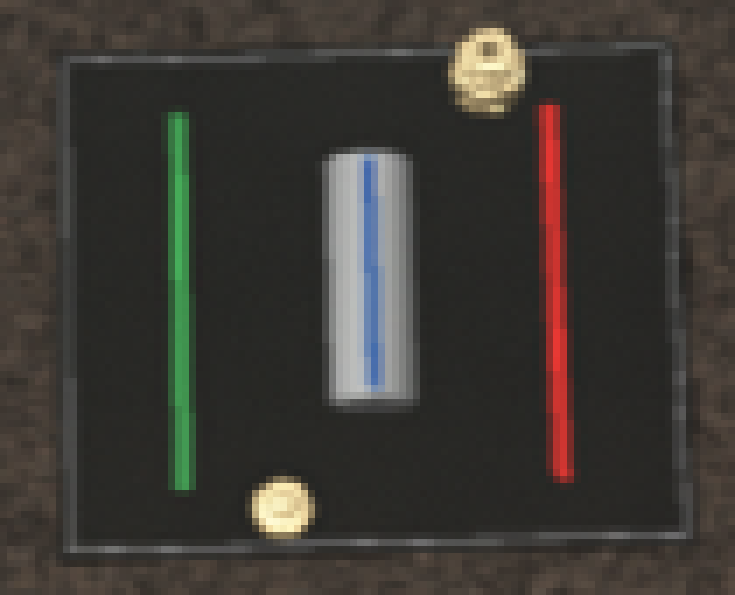

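The pin is at about (0.517, 0.047) and the green line at y ≈ 0.117, so the pin must travel about 69 mm in +y. I'll set the tool's x along the pin and spread the fingers about 4.5 cm so there are two contacts on its top. Then I'll roll it in several short ratchet strokes.

Emit:
move_arm:
  gripper: [4.5, 4.5, 4.5, 4.5, 4.5]
  offset:
    - [-2.8, 3.5, 0]
    - [-5.6, 7, 0]
    - [-8.4, 10.5, 0]
    - [-11.2, 14, 0]
    - [-14, 17.6, 0]
  yaw: [6, 12, 18, 24, 30]

```text
t: 1.3
tcp_pos: [0.3752, 0.3532, 0.2061]
orientation: [[0.837, 0.547, 0.001], [0.547, -0.837, 0.0], [0.001, 0.0, -1.0]]
force: [1.1, 0.7, -0.2]
width: 0.045
```

```bash
cat >> h.py <<'E'
def go(env,x,y,z,ang):
    s=env.sense();R=np.array(s["orientation"]);p=np.array(s["tcp_pos"])
    a=np.degrees(np.arctan2(R[1,0],R[0,0]))
    print("t",s["t"],"tcp",np.round(p,4),"ang",round(a,2),"w",round(s["width"],4),"F",np.round(s["force"],2))
    print("offset cm",np.round(100*R.T@(np.array([x,y,z])-p),2),"yaw",round(a-ang,2))
E
python3 -c "
from h import *;from cell import env
go(env,.516,.04,.15,1.8)"
```

```text
t 1.3 tcp [0.3752 0.3532 0.2061] ang 33.16 w 0.045 F [ 1.09  0.75 -0.21]
offset cm [-5.34 33.92  5.61] yaw 31.36
```

Emit:
move_arm:
  gripper: [4.5, 4.5, 4.5, 4.5, 4.5]
  offset:
    - [-0.7, 4.5, 0]
    - [-1.4, 9, 0]
    - [-2.1, 13.5, 0]
    - [-2.8, 18, 1]
    - [-3.5, 22.4, 2]
  yaw: [7, 14, 21, 26, 31.4]

```text
t: 1.8
tcp_pos: [0.4695, 0.1448, 0.1866]
orientation: [[1.0, 0.027, 0.003], [0.027, -1.0, 0.001], [0.003, -0.001, -1.0]]
force: [0.2, 0.3, -0.3]
width: 0.0449
```

```bash
python3 -c "
from h import *;from cell import env
go(env,.516,.045,.12,1.8)"
```

```text
t 1.8 tcp [0.4695 0.1448 0.1866] ang 1.54 w 0.0449 F [ 0.24  0.27 -0.28]
offset cm [ 4.36 10.11  6.67] yaw -0.26
```

Emit:
move_arm:
  gripper: [4.5, 4.5, 4.5, 4.5, 4.5]
  offset:
    - [1.2, 2.8, 1.5]
    - [2.6, 6, 3.5]
    - [3.8, 8.8, 5.5]
    - [4.4, 10.1, 6.7]
    - [4.4, 10.1, 6.7]
  yaw: [0, 0, 0, 0, 0]

```text
t: 2.3
tcp_pos: [0.5155, 0.0439, 0.1179]
orientation: [[1.0, 0.024, -0.001], [0.024, -1.0, 0.001], [-0.001, -0.001, -1.0]]
force: [-0.4, 0.2, 1.2]
width: 0.045
```

```bash
python3 - <<'E'
from h import *;from cell import env
go(env,.516,.045,.06,1.8)
p=env.camera_params("wrist");im=env.camera("wrist");cv2.imwrite("pics/w1.png",im[:,:,::-1])
print(p)
for k,z in [("green",.003),("red",.003),("blue",.035)]:
    v,u=np.nonzero(seg(im,k))
    if len(u)<5: print(k,len(u));continue
    print(k,len(u),*line(ray(p,u+0.,v+0.,z)),u.min(),u.max(),v.min(),v.max())
for q in env.silhouettes("pin","wrist")[:1]:
    v,u=np.nonzero(q["region"]);print(q["score"],len(u),line(ray(p,u,v,.03)))
E
```

```text
t 2.3 tcp [0.5155 0.0439 0.1179] ang 1.38 w 0.045 F [-0.4   0.17  1.21]
offset cm [ 0.05 -0.1   5.79] yaw -0.42
{'vertical_fov': 58.65405796521031, 'cx': 322.862893137635, 'cy': 205.17302754770336, 'cam_to_world': array([[ 9.99702731e-01,  2.33505377e-02,  7.01444920e-03,
         5.13962219e-01],
       [ 2.43782046e-02, -9.61932550e-01, -2.72197487e-01,
         1.13144955e-01],
       [ 3.91469314e-04,  2.72287571e-01, -9.62215841e-01,
         2.85889862e-01],
       [ 0.00000000e+00,  0.00000000e+00,  0.00000000e+00,
         1.00000000e+00]])}
green 1462 [0.51605405 0.11389621] 1.4384436762063726 0.14013589470366924 234 417 100 107
red 1736 [0.59013042 0.0295513 ] 38.054763180620746 0.25478867366107644 271 546 104 371
blue 1967 [0.51701718 0.08285823] -66.73286769598741 0.10690913165086029 234 416 100 205
0.86 4973 (array([0.51886235, 0.0471162 ]), np.float64(1.122486929030471), np.float64(0.09107541036646916))
```

View pics/w1.png

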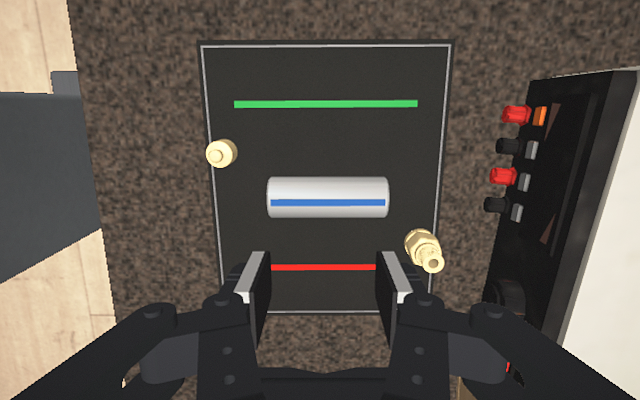

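The wrist view shows the green line at row 103 (columns 234–417), the pin at rows 177–217 (columns 266–389) with its blue stripe at row 202, and red at row 267. The adapter is at (425,250) and the weight at (221,153). The blue mask picked up green as well, so I'll refine it.

```bash
cat >> h.py <<'E'
def pinmeas(env,tag,stripe=True):
    """wrist: pin axis from its outline; edges tangency handled by projecting both edges"""
    s=env.sense();p=env.camera_params("wrist");im=env.camera("wrist");cv2.imwrite(f"pics/{tag}.png",im[:,:,::-1])
    m=seg(im,"green");n,lab,st,_=cv2.connectedComponentsWithStats(m.astype(np.uint8))
    k=1+np.argmax(st[1:,4]);v,u=np.nonzero(lab==k);g=line(ray(p,u,v,.003));print("green",np.round(g[0],4),np.round(g[1:],3))
    r,gg,b=[im[:,:,i].astype(int) for i in range(3)]
    v,u=np.nonzero((b>gg*1.3)&(b>r*1.5)&(b>90))
    if len(u)>30: 
        l=line(ray(p,u,v,.035));print("blue@.035",len(u),np.round(l[0],4),np.round(l[1:],3))
    q=env.silhouettes("pin","wrist")
    if q:
        v,u=np.nonzero(q[0]["region"]);print("pin sil",round(q[0]["score"],2),len(u),u.min(),u.max(),v.min(),v.max())
        cam=np.array(p["cam_to_world"])[:3,3]
        # per column edges at axis plane z=.019 -> tangent correction
        ys=[];xs=[]
        for c in range(u.min()+8,u.max()-8,4):
            vv=v[u==c]
            if len(vv)<5: continue
            A=ray(p,[c,c],[vv.min()-.5,vv.max()+.5],.019)
            # bisect viewing angles in y-z plane about camera
            h=cam[2]-.019;an=np.arctan2(A[:,1]-cam[1],h);mid=an.mean()
            ys.append(cam[1]+h*np.tan(mid));xs.append(A[:,0].mean())
        f=np.polyfit(xs,ys,1);e=ray(p,[u.min(),u.max()],[np.median(v)]*2,.019)
        xm=e[:,0].mean();d=g[0];th=np.radians(g[1]);dv=np.array([xm,np.polyval(f,xm)])-d
        print("pin mid",round(xm,4),round(np.polyval(f,xm),4),"ang",round(np.degrees(np.arctan(f[0])),2),"xlen",round(np.ptp(e[:,0]),4))
        print("in line frame x,y mm",np.round(1000*np.array([dv@[np.cos(th),np.sin(th)],dv@[-np.sin(th),np.cos(th)]]),1))
E
python3 - <<'E'
from h import *;from cell import env
pinmeas(env,"w2");go(env,.516,.044,.06,1.5)
E
```

```text
green [0.5158 0.114 ] [1.756 0.14 ]
blue@.035 713 [0.5192 0.0446] [1.756 0.083]
pin sil 0.61 4940 266 386 178 220
pin mid 0.5191 0.0439 ang 1.68 xlen 0.0937
in line frame x,y mm [  1.2 -70.2]
t 2.5 tcp [0.5166 0.0462 0.1207] ang 1.62 w 0.0451 F [0.55 0.24 0.57]
offset cm [-0.09  0.22  6.06] yaw 0.12
```

Emit:
move_arm:
  gripper: [4.5, 4.5, 4.5, 4.5, 4.5]
  offset:
    - [0.1, 0.6, 2]
    - [0.2, 1.0, 4]
    - [0.2, 1.0, 6]
    - [0.2, 1.0, 7]
    - [0.2, 1.0, 7]
  yaw: [0, 0, 0, 0, 0]

```text
t: 3.0
tcp_pos: [0.5179, 0.0372, 0.0499]
orientation: [[1.0, 0.03, 0.002], [0.03, -1.0, 0.001], [0.002, -0.001, -1.0]]
force: [0.2, 1.2, -0.2]
width: 0.0446
```

```bash
python3 - <<'E'
from h import *;from cell import env
pinmeas(env,"w3");go(env,.519,.036,.038,1.7)
E
```

```text
green [0.516  0.1139] [1.488 0.141]
blue@.035 1253 [0.5191 0.0445] [1.53  0.084]
pin sil 0.75 8889 243 407 187 242
pin mid 0.5192 0.0444 ang 1.56 xlen 0.0959
in line frame x,y mm [  1.4 -69.5]
t 3.1 tcp [0.5197 0.0369 0.0515] ang 1.67 w 0.0454 F [-0.61 -0.91 -0.56]
offset cm [-0.08  0.09  1.35] yaw -0.03
```

View pics/w3.png

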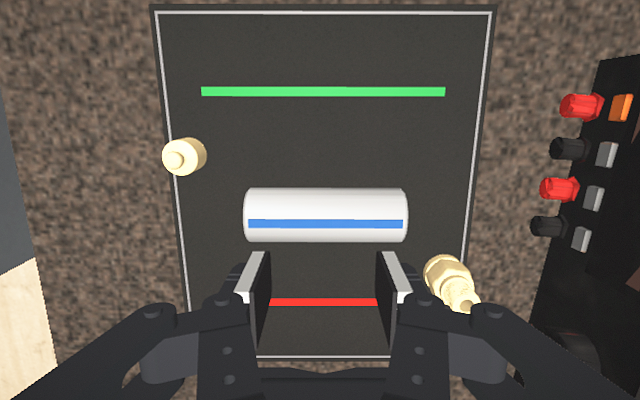

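The fingers straddle clear of the adapter at (450,285), with the tips at about (255,252) and (390,252), just behind the pin's top. I'll check where those tips sit in the world.

```bash
python3 - <<'E'
from h import *;from cell import env
p=env.camera_params("wrist")
im=cv2.imread("pics/w3.png");cv2.imwrite("pics/w3z.png",cv2.resize(im[235:345,200:330],None,fx=5,fy=5)[:600,:800])
for z in (.05,.055,.06): print(z,np.round(ray(p,[236,250,265,378,392],[295,252,252,252,252],z),4)[:,:2].tolist())
for i in range(4): print(env.sense()["tcp_pos"],env.sense()["force"])
for l in ["adapter_brass","weight_50g"]:
  M=np.array(p["cam_to_world"])
  print(l,[(round(d["score"],2),np.round(M[:3,:3]@d["centre"]+M[:3,3],4)) for d in env.look_for(l,"wrist")[:2]])
E
```

```text
0.05 [[0.4745, 0.0073], [0.4826, 0.0322], [0.4903, 0.0324], [0.5484, 0.0339], [0.5556, 0.0341]]
0.055 [[0.4758, 0.0102], [0.4836, 0.0344], [0.4911, 0.0346], [0.5474, 0.0361], [0.5544, 0.0362]]
0.06 [[0.477, 0.0131], [0.4846, 0.0365], [0.4919, 0.0367], [0.5465, 0.0382], [0.5533, 0.0384]]
[0.51973041 0.03686542 0.0515065 ] [-0.60854884 -0.90737445 -0.55944046]
[0.51973041 0.03686542 0.0515065 ] [-0.60854884 -0.90737445 -0.55944046]
[0.51973041 0.03686542 0.0515065 ] [-0.60854884 -0.90737445 -0.55944046]
[0.51973041 0.03686542 0.0515065 ] [-0.60854884 -0.90737445 -0.55944046]
adapter_brass [(0.98, array([0.5955, 0.0136, 0.027 ]))]
weight_50g [(0.57, array([0.4431, 0.0759, 0.0258]))]
```

View pics/w3z.png

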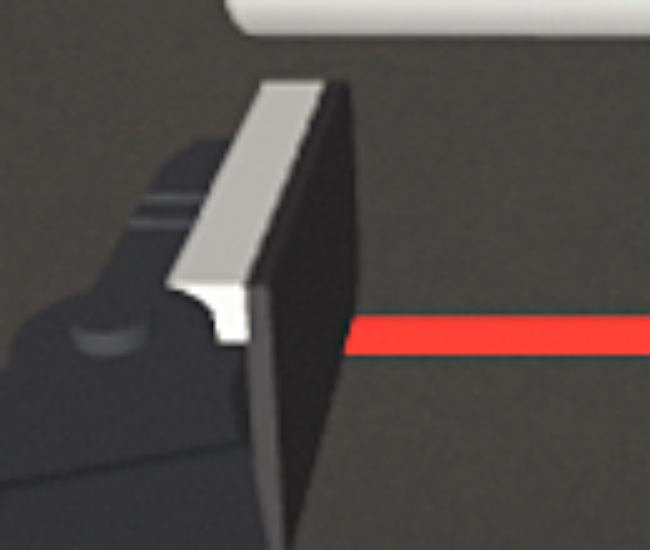

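```bash
python3 - <<'E'
from h import *;from cell import env
for c,(a,b,x,y) in [("side",(150,270,230,370)),("top",(120,240,240,380))]:
    im=env.camera(c);cv2.imwrite(f"pics/{c}4.png",cv2.resize(im[a:b,x:y,::-1],None,fx=5,fy=5,interpolation=cv2.INTER_CUBIC))
    p=env.camera_params(c);M=np.linalg.inv(np.array(p["cam_to_world"]));f=200/np.tan(np.radians(p["vertical_fov"]/2))
    for P in [(.519-.0225,.048,.054),(.519-.0225,.048,.07),(.519+.0225,.048,.054),(.519+.0225,.048,.07),(.519,.044,.035)]:
        q=M[:3,:3]@P+M[:3,3];u=f*q[0]/q[2]+p["cx"];v=f*q[1]/q[2]+p["cy"];print(c,P,"zoom px",round((u-x)*5),round((v-a)*5))
E
```

```text
side (0.4965, 0.048, 0.054) zoom px 392 325
side (0.4965, 0.048, 0.07) zoom px 392 298
side (0.5415, 0.048, 0.054) zoom px 308 322
side (0.5415, 0.048, 0.07) zoom px 307 294
side (0.519, 0.044, 0.035) zoom px 352 352
top (0.4965, 0.048, 0.054) zoom px 336 375
top (0.4965, 0.048, 0.07) zoom px 336 368
top (0.5415, 0.048, 0.054) zoom px 337 285
top (0.5415, 0.048, 0.07) zoom px 336 277
top (0.519, 0.044, 0.035) zoom px 345 338
```

View pics/side4.png

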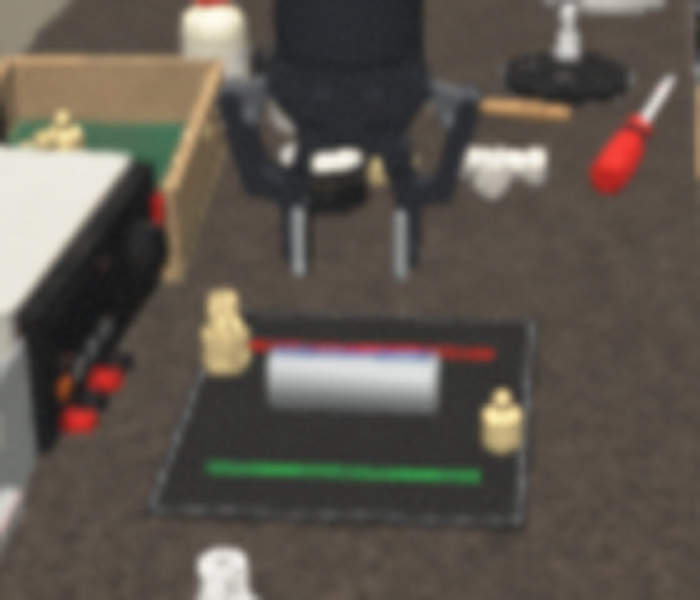

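```bash
python3 - <<'E'
from h import *;from cell import env
P={c:env.camera_params(c) for c in ("wrist","side","top")}
def r(c,u,v):
    A=ray(P[c],u,v,0.)[0];B=ray(P[c],u,v,.1)[0];d=B-A;return A,d/np.linalg.norm(d)
def tri(L):
    S=np.zeros((3,3));b=np.zeros(3)
    for c,u,v in L:
        A,d=r(c,u,v);Q=np.eye(3)-np.outer(d,d);S+=Q;b+=Q@A
    X=np.linalg.solve(S,b);return X,[round(1000*np.linalg.norm((np.eye(3)-np.outer(r(*l)[1],r(*l)[1]))@(X-r(*l)[0])),1) for l in L]
print(tri([("wrist",258,251),("side",310,205)]))
print(tri([("wrist",385,252),("side",289.7,205)]))
im=cv2.imread("pics/w3.png");cv2.imwrite("pics/w3y.png",cv2.resize(im[235:345,340:470],None,fx=5,fy=5)[:600,:800])
E
```

```text
(array([0.49270601, 0.04626844, 0.08261952]), [np.float64(0.3), np.float64(0.3)])
(array([0.5461506 , 0.04626502, 0.08026789]), [np.float64(0.1), np.float64(0.1)])
```

View pics/top4.png

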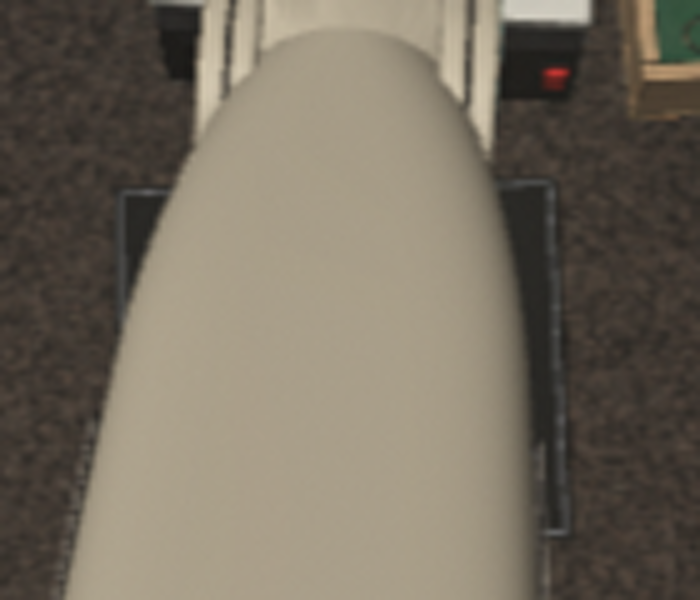

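```bash
python3 - <<'E'
from h import *;from cell import env
c="side";p=env.camera_params(c);M=np.linalg.inv(np.array(p["cam_to_world"]));f=200/np.tan(np.radians(p["vertical_fov"]/2))
im=cv2.imread("pics/side0.png");a,b,x,y=190,310,370,500
for dz in (0,.013,.03,.045):
  for s in (-1,1):
    P=np.array([.2797,.558,.2047+dz])+s*.0425*np.array([.448,.894,0])
    q=M[:3,:3]@P+M[:3,3];u=f*q[0]/q[2]+p["cx"];v=f*q[1]/q[2]+p["cy"];print(dz,s,"zoom px",round((u-x)*5),round((v-a)*5))
cv2.imwrite("pics/side0g.png",cv2.resize(im[a:b,x:y],None,fx=5,fy=5,interpolation=cv2.INTER_CUBIC))
E
```

```text
0 -1 zoom px 335 438
0 1 zoom px 227 612
0.013 -1 zoom px 341 398
0.013 1 zoom px 232 569
0.03 -1 zoom px 348 345
0.03 1 zoom px 240 512
0.045 -1 zoom px 356 298
0.045 1 zoom px 247 459
```

View pics/side0g.png

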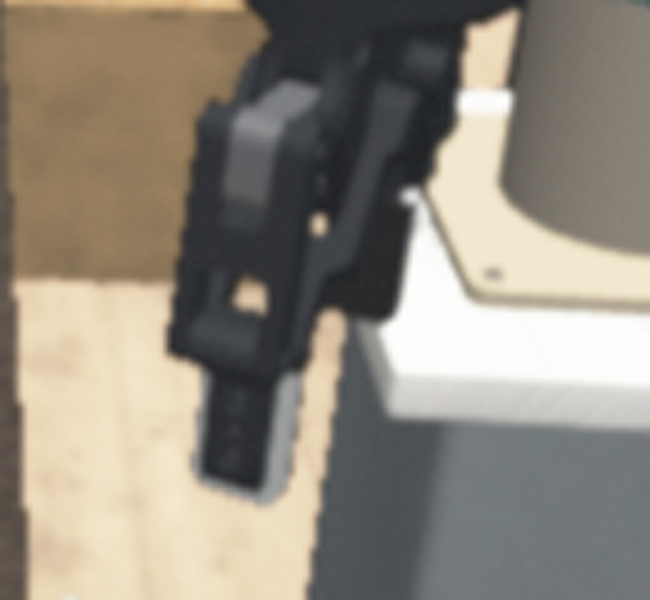

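Both cameras put the visible fingertips about 27 mm above the reported TCP, with very small triangulation residual. They put the tips' +y edge at y ≈ 0.046. I'll go down slowly and let the force show where contact really is.

Emit:
move_arm:
  gripper: [4.5, 4.5, 4.5]
  offset:
    - [0, -0.2, 0.5]
    - [0, -0.2, 1.0]
    - [0, -0.2, 1.0]
  yaw: [0, 0, 0]

```text
t: 3.6
tcp_pos: [0.5194, 0.0385, 0.041]
orientation: [[1.0, 0.028, 0.005], [0.028, -1.0, 0.001], [0.005, -0.001, -1.0]]
force: [0.2, -0.4, 0.7]
width: 0.0452
```

Emit:
move_arm:
  gripper: [4.5, 4.5, 4.5]
  offset:
    - [0, 0, 0.2]
    - [0, 0, 0.3]
    - [0, 0, 0.3]
  yaw: [0, 0, 0]

```text
t: 3.9
tcp_pos: [0.5192, 0.0384, 0.0377]
orientation: [[1.0, 0.028, 0.004], [0.028, -1.0, 0.001], [0.004, -0.001, -1.0]]
force: [0.6, 0.2, -0.3]
width: 0.0451
```

Emit:
move_arm:
  gripper: [4.5, 4.5]
  offset:
    - [0, 0, 0.2]
    - [0, 0, 0.25]
  yaw: [0, 0]

```text
t: 4.1
tcp_pos: [0.519, 0.0384, 0.035]
orientation: [[1.0, 0.028, 0.004], [0.028, -1.0, 0.001], [0.004, -0.001, -1.0]]
force: [0.0, -0.0, -0.7]
width: 0.0452
```

Emit:
move_arm:
  gripper: [4.5, 4.5]
  offset:
    - [0, 0, 0.2]
    - [0, 0, 0.25]
  yaw: [0, 0]

```text
t: 4.3
tcp_pos: [0.5189, 0.0384, 0.0322]
orientation: [[1.0, 0.028, 0.003], [0.028, -1.0, 0.001], [0.003, -0.001, -1.0]]
force: [-0.1, 0.1, 0.6]
width: 0.045
```

```bash
python3 - <<'E'
from h import *;from cell import env
pinmeas(env,"w5");go(env,.519,.039,.033,1.7)
im=env.camera("side");cv2.imwrite("pics/side5.png",cv2.resize(im[150:270,230:370,::-1],None,fx=5,fy=5,interpolation=cv2.INTER_CUBIC))
E
```

```text
green [0.5159 0.114 ] [1.643 0.141]
blue@.035 1520 [0.519  0.0446] [1.535 0.083]
pin sil 0.75 10300 232 414 197 257
pin mid 0.519 0.0447 ang 1.6 xlen 0.0978
in line frame x,y mm [  1.1 -69.3]
t 4.4 tcp [0.5189 0.0384 0.0323] ang 1.62 w 0.0451 F [-0.08  0.17 -0.46]
offset cm [ 0.01 -0.06 -0.07] yaw -0.08
```

View pics/side5.png

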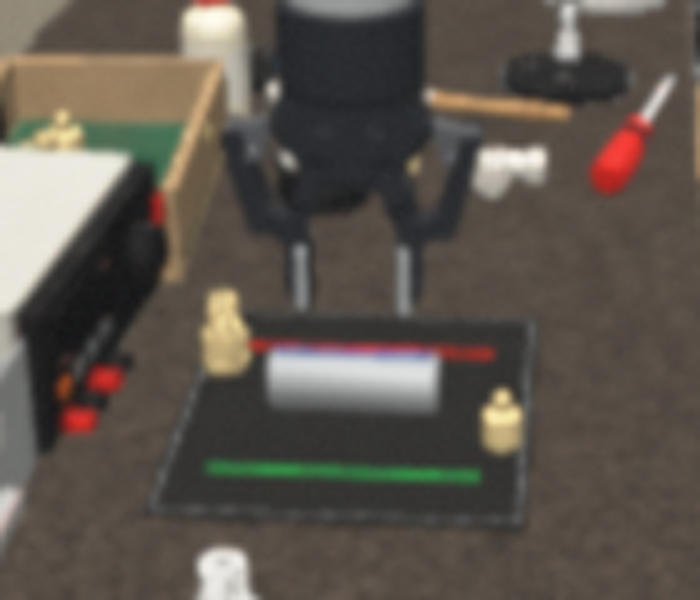

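View pics/w5.png

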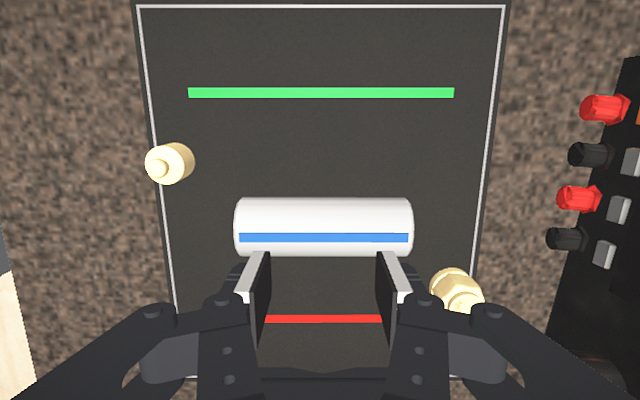

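No contact with the TCP reading 0.032, so the cameras are right: the tips are still well above the pin. The stated TCP refers to shut fingers, so I'll raise the hand, shut them and check where the tips go.

Emit:
move_arm:
  gripper: [4.5, 4.5, 0, 0, 0]
  offset:
    - [0, 0, -1.2]
    - [0, 0, -2.4]
    - [0, 0, -2.4]
    - [0, 0, -2.4]
    - [0, 0, -2.4]
  yaw: [0, 0, 0, 0, 0]

```text
t: 4.95
tcp_pos: [0.5189, 0.0384, 0.0565]
orientation: [[1.0, 0.028, 0.004], [0.028, -1.0, 0.001], [0.004, -0.001, -1.0]]
force: [0.3, -0.0, -0.6]
width: 0.0016
```

Emit:
move_arm:
  gripper: [0, 0, 0]
  offset:
    - [0, 0, 0]
    - [0, 0, 0]
    - [0, 0, 0]
  yaw: [0, 0, 0]

```text
t: 5.25
tcp_pos: [0.5186, 0.0384, 0.0562]
orientation: [[1.0, 0.028, 0.003], [0.028, -1.0, 0.001], [0.003, -0.001, -1.0]]
force: [0.8, -0.0, 0.1]
width: -0.0003
```

```bash
python3 - <<'E'
from h import *;from cell import env
pinmeas(env,"w6");go(env,.519,.039,.033,1.7)
im=env.camera("side");cv2.imwrite("pics/side6.png",cv2.resize(im[150:270,230:370,::-1],None,fx=5,fy=5,interpolation=cv2.INTER_CUBIC))
E
```

```text
green [0.5159 0.1139] [1.647 0.141]
blue@.035 1199 [0.519  0.0447] [1.558 0.084]
pin sil 0.82 8239 245 403 187 240
pin mid 0.5194 0.0442 ang 1.54 xlen 0.0952
in line frame x,y mm [  1.5 -69.8]
t 5.35 tcp [0.5187 0.0384 0.0563] ang 1.62 w -0.0002 F [-0.15  0.9   1.07]
offset cm [ 0.02 -0.06  2.33] yaw -0.08
```

View pics/side6.png

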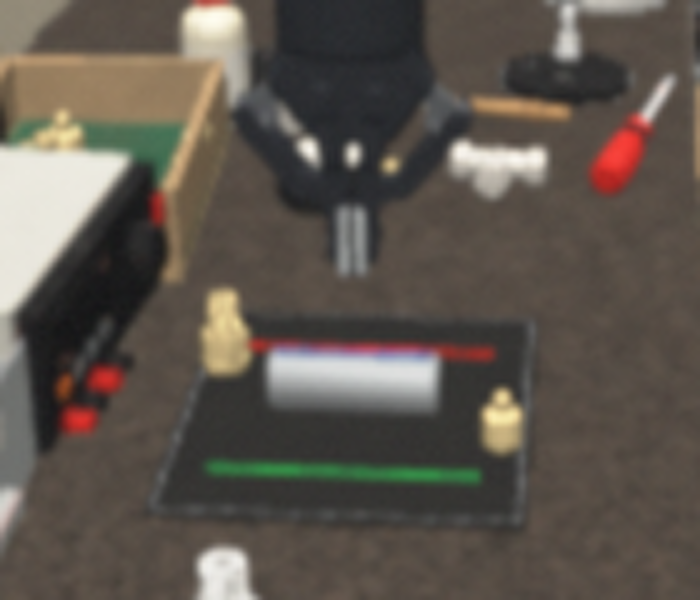

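View pics/w6.png

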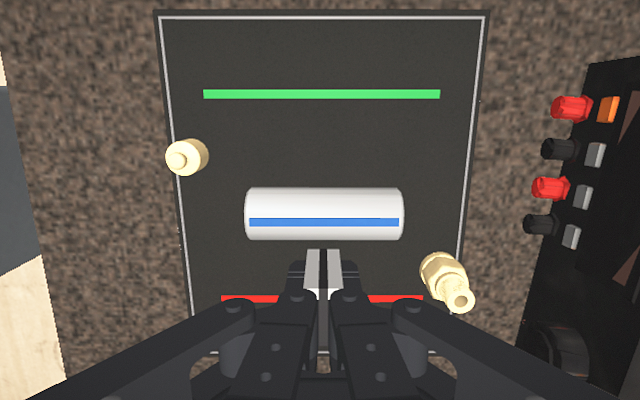

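With the fingers shut the tips still end about 25 mm above the reported TCP. I'll feel for the pin from here in small steps.

Emit:
move_arm:
  gripper: [0, 0, 0, 0]
  offset:
    - [0, 0, 0.8]
    - [0, 0, 1.6]
    - [0, 0, 1.8]
    - [0, 0, 1.8]
  yaw: [0, 0, 0, 0]

```text
t: 5.8
tcp_pos: [0.5179, 0.0385, 0.0373]
orientation: [[1.0, 0.028, 0.001], [0.028, -1.0, 0.001], [0.001, -0.001, -1.0]]
force: [0.4, 0.6, 0.6]
width: 0.0
```

Emit:
move_arm:
  gripper: [0, 0, 0]
  offset:
    - [0, 0, 0.1]
    - [0, 0, 0.2]
    - [0, 0, 0.3]
  yaw: [0, 0, 0]

```text
t: 6.1
tcp_pos: [0.518, 0.0385, 0.0344]
orientation: [[1.0, 0.028, 0.002], [0.028, -1.0, 0.001], [0.002, -0.001, -1.0]]
force: [-0.8, 0.4, 0.4]
width: 0.0
```

Emit:
move_arm:
  gripper: [0, 0, 0]
  offset:
    - [0, 0, 0.1]
    - [0, 0, 0.2]
    - [0, 0, 0.3]
  yaw: [0, 0, 0]

```text
t: 6.4
tcp_pos: [0.5181, 0.0385, 0.0314]
orientation: [[1.0, 0.028, 0.002], [0.028, -1.0, 0.001], [0.002, -0.001, -1.0]]
force: [0.6, -0.0, 0.9]
width: -0.0002
```

There's still no contact at 0.031. The gripper's proportions match the spec measured from the visible tips (body, pads), so only the reported TCP is about 25 mm off along the tool. I'll trust the cameras and the force. Now I'll re-open to 4.2 cm and carry on down carefully.

Emit:
move_arm:
  gripper: [4.2, 4.2, 4.2, 4.2, 4.2]
  offset:
    - [0.1, 0, 0]
    - [0.1, 0, 0.4]
    - [0.1, 0, 0.8]
    - [0.1, 0, 1.2]
    - [0.1, 0, 1.4]
  yaw: [0, 0, 0, 0, 0]

```text
t: 6.9
tcp_pos: [0.5186, 0.0386, 0.0167]
orientation: [[1.0, 0.028, 0.001], [0.028, -1.0, 0.001], [0.001, -0.001, -1.0]]
force: [0.1, 0.1, -0.8]
width: 0.042
```

```bash
python3 - <<'E'
from h import *;from cell import env
pinmeas(env,"w7");go(env,.519,.039,.010,1.7)
im=env.camera("side");cv2.imwrite("pics/side7.png",cv2.resize(im[150:270,230:370,::-1],None,fx=5,fy=5,interpolation=cv2.INTER_CUBIC))
E
```

```text
green [0.5159 0.1138] [1.641 0.141]
blue@.035 1704 [0.5191 0.0447] [1.583 0.084]
pin sil 0.93 11492 225 422 204 270
pin mid 0.5189 0.0458 ang 1.33 xlen 0.0975
in line frame x,y mm [  1.1 -68.1]
t 7.0 tcp [0.5186 0.0385 0.0169] ang 1.62 w 0.0419 F [ 0.65  0.05 -0.51]
offset cm [ 0.04 -0.05  0.69] yaw -0.08
```

View pics/side7.png

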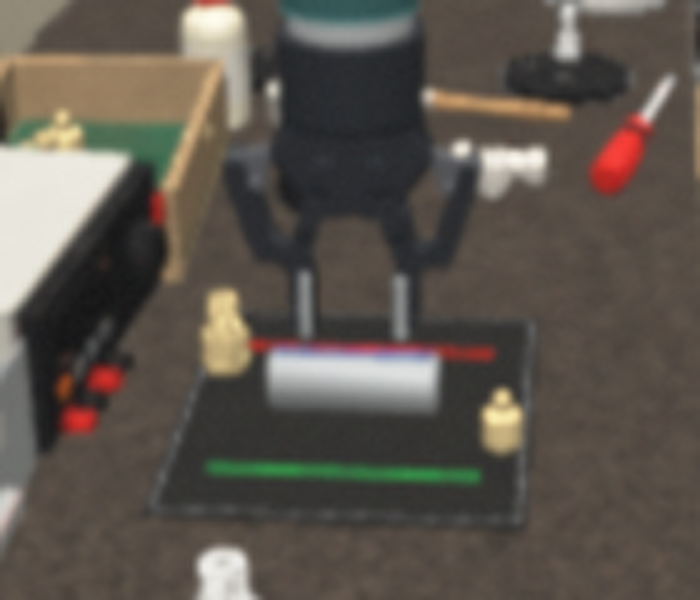

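View pics/w7.png

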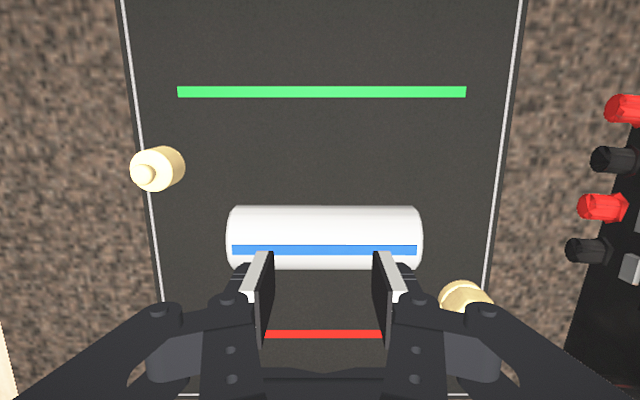

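The tips are now about 10 mm above the pin (side rows 338 against 350; wrist tip edge at row 251, just past the stripe at row 250). I'll keep lowering.

Emit:
move_arm:
  gripper: [4.2, 4.2, 4.2]
  offset:
    - [0, 0, 0.3]
    - [0, 0, 0.6]
    - [0, 0, 0.6]
  yaw: [0, 0, 0]

```text
t: 7.35
tcp_pos: [0.5184, 0.0386, 0.0106]
orientation: [[1.0, 0.028, 0.0], [0.028, -1.0, 0.001], [0.0, -0.001, -1.0]]
force: [0.7, -0.4, 0.1]
width: 0.042
```

Emit:
move_arm:
  gripper: [4.2, 4.2]
  offset:
    - [0, 0, 0.1]
    - [0, 0, 0.15]
  yaw: [0, 0]

```text
t: 7.55
tcp_pos: [0.5183, 0.0386, 0.009]
orientation: [[1.0, 0.028, 0.0], [0.028, -1.0, 0.001], [0.0, -0.001, -1.0]]
force: [0.4, 0.3, 0.6]
width: 0.0419
```

Emit:
move_arm:
  gripper: [4.2, 4.2]
  offset:
    - [0, 0, 0.1]
    - [0, 0, 0.15]
  yaw: [0, 0]

```text
t: 7.75
tcp_pos: [0.5184, 0.0386, 0.0077]
orientation: [[1.0, 0.028, 0.0], [0.028, -1.0, 0.001], [0.0, -0.001, -1.0]]
force: [-1.3, 0.3, 5.0]
width: 0.0419
```

Contact gives about 5 N at a reading of 0.0077, so the offset is about 27 mm. First short rolling stroke:

Emit:
move_arm:
  gripper: [4.2, 4.2, 4.2, 4.2, 4.2]
  offset:
    - [0, 0, 0.1]
    - [0, -0.2, 0.1]
    - [0, -0.4, 0.1]
    - [0, -0.6, 0.1]
    - [0, -0.8, 0.1]
  yaw: [0, 0, 0, 0, 0]

```text
t: 8.25
tcp_pos: [0.5182, 0.0465, 0.0077]
orientation: [[1.0, 0.028, 0.0], [0.028, -1.0, 0.001], [0.0, -0.001, -1.0]]
force: [-1.8, -0.1, 8.4]
width: 0.0419
```

```bash
python3 - <<'E'
from h import *;from cell import env
pinmeas(env,"w8");go(env,.519,.039,.008,1.7)
E
```

```text
green [0.5159 0.1139] [1.632 0.141]
blue@.035 1472 [0.5189 0.0528] [1.368 0.083]
pin sil 0.81 11232 221 427 218 286
pin mid 0.5188 0.0516 ang 1.52 xlen 0.0974
in line frame x,y mm [  1.2 -62.4]
t 8.35 tcp [0.5183 0.0467 0.0077] ang 1.64 w 0.0421 F [-2.75 -0.41  7.11]
offset cm [ 0.05  0.78 -0.03] yaw -0.06
```

View pics/w8.png

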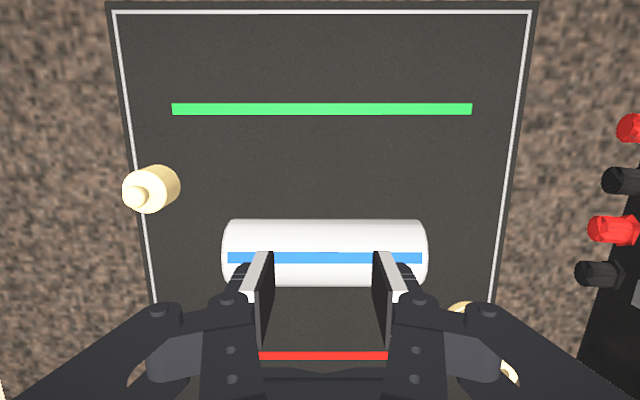

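The stripe moved 8.1 mm while the fingertips moved 8.1 mm, and it shifted forward within the pin's outline. So the pin is rolling, not skidding. I'll continue the stroke.

Emit:
move_arm:
  gripper: [4.2, 4.2, 4.2, 4.2, 4.2]
  offset:
    - [0, -0.35, 0.1]
    - [0, -0.7, 0.1]
    - [0, -1.05, 0.1]
    - [0, -1.4, 0.1]
    - [0, -1.7, 0.1]
  yaw: [0, 0, 0, 0, 0]

```text
t: 8.85
tcp_pos: [0.5178, 0.0638, 0.0077]
orientation: [[1.0, 0.029, 0.001], [0.029, -1.0, 0.001], [0.001, -0.001, -1.0]]
force: [-2.2, -0.6, 7.6]
width: 0.0419
```

```bash
python3 - <<'E'
from h import *;from cell import env
pinmeas(env,"w9");go(env,.519,.039,.008,1.7)
E
```

```text
green [0.5159 0.114 ] [1.643 0.141]
blue@.035 1472 [0.5185 0.0705] [1.478 0.081]
pin sil 0.88 9470 221 426 235 304
pin mid 0.5184 0.062 ang 1.69 xlen 0.0981
in line frame x,y mm [  1. -52.]
t 8.95 tcp [0.5178 0.0641 0.0077] ang 1.66 w 0.0422 F [-2.41 -0.01  7.29]
offset cm [ 0.04  2.51 -0.04] yaw -0.04
```

View pics/w9.png

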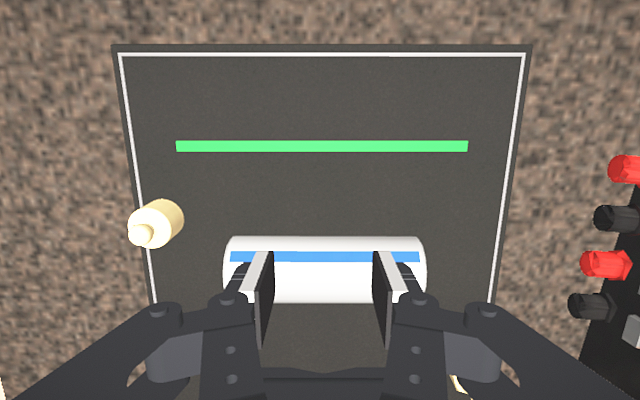

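Using the pin's front edge (row 235), its axis is at y ≈ 0.0576. Pure rolling predicts 0.0573, so there's no slip. Now I'll lift, go back 14 mm and repeat.

Emit:
move_arm:
  gripper: [4.2, 4.2, 4.2, 4.2, 4.2]
  offset:
    - [0, 0, -0.6]
    - [0, 0.7, -0.6]
    - [0, 1.4, -0.6]
    - [0, 1.4, -0.3]
    - [0, 1.4, -0.05]
  yaw: [0, 0, 0, 0, 0]

```text
t: 9.45
tcp_pos: [0.518, 0.0496, 0.0077]
orientation: [[1.0, 0.028, 0.0], [0.028, -1.0, 0.002], [0.0, -0.002, -1.0]]
force: [0.3, 0.2, 5.0]
width: 0.0419
```

```bash
cat >> h.py <<'E'
def front(env,tag,view=False):
    s=env.sense();p=env.camera_params("wrist");im=env.camera("wrist");cv2.imwrite(f"pics/{tag}.png",im[:,:,::-1])
    M=np.array(p["cam_to_world"]);cam=M[:3,3]
    m=seg(im,"green");n,lab,st,_=cv2.connectedComponentsWithStats(m.astype(np.uint8))
    k=1+np.argmax(st[1:,4]);v,u=np.nonzero(lab==k);g=line(ray(p,u,v,.003))
    q=env.silhouettes("pin","wrist");
    if not q: print("no sil");return
    v,u=np.nonzero(q[0]["region"]);xs=[];ys=[];yb=[]
    for c in range(u.min()+10,u.max()-10,3):
        vv=v[u==c]
        if len(vv)<5: continue
        for e,sg,L in ((vv.min()-.5,1,ys),(vv.max()+.5,-1,yb)):
            A=ray(p,c,e,.019)[0];h=cam[2]-.019;phi=np.arctan2(cam[1]-A[1],h)
            L.append(cam[1]-(sg*.016+h*np.sin(phi))/np.cos(phi))
        xs.append(A[0])
    xs,ys,yb=map(np.array,(xs,ys,yb))
    f=np.polyfit(xs,ys,1);xm=(ray(p,[u.min(),u.max()],[np.median(v)]*2,.03)[:,0]);x0=xm.mean()
    y0=np.polyval(f,x0);th=np.radians(g[1]);dv=np.array([x0,y0])-g[0]
    print("t",s["t"],"tcp",np.round(s["tcp_pos"],4),"F",np.round(s["force"],1),"green",np.round(g[0],4),round(g[1],2))
    print("axis(front) y",round(y0,4),"back-edge y",round(np.median(yb),4),"ang",round(np.degrees(np.arctan(f[0])),2),"x",round(x0,4),"len",round(np.ptp(xm),3))
    print("line frame mm",np.round(1000*np.array([dv@[np.cos(th),np.sin(th)],dv@[-np.sin(th),np.cos(th)]]),1),"tip rel pin",round(1000*(s["tcp_pos"][1]-.0015-y0),1))
E
python3 - <<'E'
from h import *;from cell import env
front(env,"w10")
E
```

```text
t 9.45 tcp [0.518  0.0496 0.0077] F [0.3 0.2 5. ] green [0.5159 0.1139] 1.62
axis(front) y 0.0567 back-edge y 0.058 ang 1.73 x 0.5185 len 0.09
line frame mm [  1.  -57.3] tip rel pin -8.5
```

Emit:
move_arm:
  gripper: [4.2, 4.2, 4.2, 4.2, 4.2]
  offset:
    - [0, -0.2, 0.1]
    - [0, -0.6, 0.1]
    - [0, -1.0, 0.1]
    - [0, -1.4, 0.1]
    - [0, -1.7, 0.1]
  yaw: [0, 0, 0, 0, 0]

```text
t: 10.05
tcp_pos: [0.5176, 0.0672, 0.0077]
orientation: [[1.0, 0.029, 0.0], [0.029, -1.0, 0.001], [0.0, -0.001, -1.0]]
force: [-1.9, -0.7, 9.1]
width: 0.0419
```

```bash
python3 - <<'E'
from h import *;from cell import env
front(env,"w11")
E
```

```text
t 10.05 tcp [0.5176 0.0672 0.0077] F [-1.9 -0.7  9.1] green [0.5159 0.1138] 1.66
axis(front) y 0.0659 back-edge y 0.067 ang 1.71 x 0.5181 len 0.09
line frame mm [  0.8 -48. ] tip rel pin -0.2
```

View pics/w11.png

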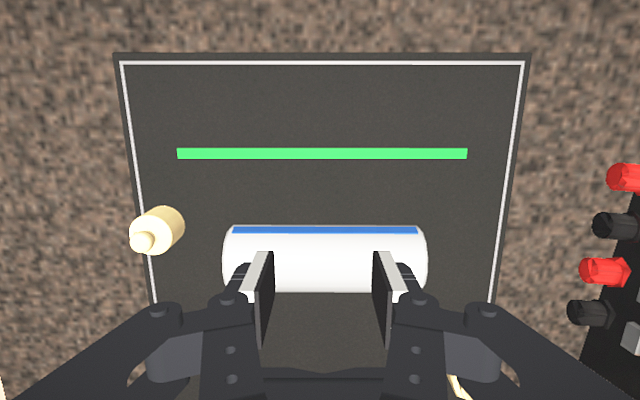

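The pin moved 9.2 mm for 17.6 mm of tip travel, still pure rolling, and the tips are now centred on it. I'll continue this stroke by 14 mm and then ratchet.

Emit:
move_arm:
  gripper: [4.2, 4.2, 4.2, 4.2]
  offset:
    - [0, -0.4, 0.1]
    - [0, -0.8, 0.1]
    - [0, -1.2, 0.1]
    - [0, -1.4, 0.1]
  yaw: [0, 0, 0, 0]

```text
t: 10.55
tcp_pos: [0.5172, 0.082, 0.0075]
orientation: [[1.0, 0.03, 0.0], [0.03, -1.0, 0.002], [0.0, -0.002, -1.0]]
force: [-2.2, 0.0, 7.2]
width: 0.0422
```

Emit:
move_arm:
  gripper: [4.2, 4.2, 4.2, 4.2, 4.2]
  offset:
    - [0, 0, -0.6]
    - [0, 0.7, -0.6]
    - [0, 1.5, -0.6]
    - [0, 1.5, -0.3]
    - [0, 1.5, -0.05]
  yaw: [0, 0, 0, 0, 0]

```text
t: 11.05
tcp_pos: [0.5175, 0.0665, 0.0075]
orientation: [[1.0, 0.029, -0.0], [0.029, -1.0, 0.002], [-0.0, -0.002, -1.0]]
force: [0.2, -1.0, 14.4]
width: 0.0419
```

```bash
python3 - <<'E'
from h import *;from cell import env
front(env,"w12")
E
```

```text
t 11.05 tcp [0.5175 0.0665 0.0075] F [ 0.2 -1.  14.4] green [0.5159 0.1138] 1.65
axis(front) y 0.0735 back-edge y 0.0746 ang 1.59 x 0.518 len 0.09
line frame mm [  0.9 -40.4] tip rel pin -8.5
```

Emit:
move_arm:
  gripper: [4.2, 4.2, 4.2, 4.2, 4.2]
  offset:
    - [0, -0.3, 0.06]
    - [0, -0.7, 0.06]
    - [0, -1.1, 0.06]
    - [0, -1.5, 0.06]
    - [0, -1.9, 0.06]
  yaw: [0, 0, 0, 0, 0]

```text
t: 11.65
tcp_pos: [0.517, 0.086, 0.0077]
orientation: [[1.0, 0.029, -0.0], [0.029, -1.0, 0.002], [-0.0, -0.002, -1.0]]
force: [-2.6, -0.1, 6.8]
width: 0.0422
```

Emit:
move_arm:
  gripper: [4.2, 4.2, 4.2, 4.2]
  offset:
    - [0, -0.4, 0.08]
    - [0, -0.8, 0.08]
    - [0, -1.1, 0.08]
    - [0, -1.1, 0.08]
  yaw: [0, 0, 0, 0]

```text
t: 12.05
tcp_pos: [0.5167, 0.0977, 0.0076]
orientation: [[1.0, 0.03, -0.0], [0.03, -1.0, 0.003], [-0.0, -0.003, -1.0]]
force: [-2.5, 0.5, 7.6]
width: 0.0421
```

Emit:
move_arm:
  gripper: [4.2, 4.2, 4.2, 4.2, 4.2]
  offset:
    - [0, 0, -0.6]
    - [0, 0.7, -0.6]
    - [0, 1.4, -0.6]
    - [0, 1.4, -0.3]
    - [0, 1.4, -0.08]
  yaw: [0, 0, 0, 0, 0]

```text
t: 12.55
tcp_pos: [0.5168, 0.0833, 0.0078]
orientation: [[1.0, 0.029, -0.001], [0.029, -1.0, 0.003], [-0.001, -0.003, -1.0]]
force: [-1.0, -0.4, 1.9]
width: 0.0417
```

```bash
python3 - <<'E'
from h import *;from cell import env
front(env,"w13")
E
```

```text
t 12.55 tcp [0.5168 0.0833 0.0078] F [-1.  -0.4  1.9] green [0.5159 0.114 ] 1.66
axis(front) y 0.0892 back-edge y 0.0898 ang 1.17 x 0.5176 len 0.091
line frame mm [  1.  -24.9] tip rel pin -7.4
```

View pics/w13.png

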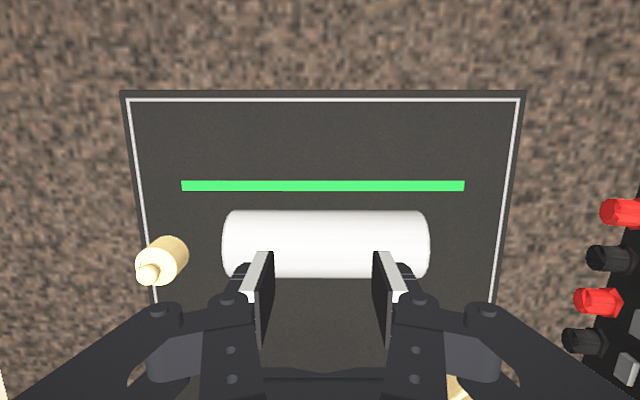

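That's 45 mm rolled (about 2.8 rad), 25 mm to go. Next full stroke and ratchet:

Emit:
move_arm:
  gripper: [4.2, 4.2, 4.2, 4.2, 4.2]
  offset:
    - [0, 0, 0.12]
    - [0, -0.4, 0.12]
    - [0, -0.8, 0.12]
    - [0, -1.2, 0.12]
    - [0, -1.5, 0.12]
  yaw: [0, 0, 0, 0, 0]

```text
t: 13.15
tcp_pos: [0.5166, 0.0988, 0.0077]
orientation: [[1.0, 0.03, -0.001], [0.03, -1.0, 0.003], [-0.001, -0.003, -1.0]]
force: [-2.6, -0.1, 8.2]
width: 0.0419
```

Emit:
move_arm:
  gripper: [4.2, 4.2, 4.2, 4.2]
  offset:
    - [0, -0.4, 0.08]
    - [0, -0.8, 0.08]
    - [0, -1.2, 0.08]
    - [0, -1.2, 0.08]
  yaw: [0, 0, 0, 0]

```text
t: 13.55
tcp_pos: [0.5163, 0.1116, 0.0076]
orientation: [[1.0, 0.03, -0.0], [0.03, -1.0, 0.003], [-0.0, -0.003, -1.0]]
force: [-2.1, 0.8, 7.1]
width: 0.0422
```

Emit:
move_arm:
  gripper: [4.2, 4.2, 4.2, 4.2, 4.2]
  offset:
    - [0, 0, -0.6]
    - [0, 0.7, -0.6]
    - [0, 1.4, -0.6]
    - [0, 1.4, -0.3]
    - [0, 1.4, -0.05]
  yaw: [0, 0, 0, 0, 0]

```text
t: 14.05
tcp_pos: [0.5164, 0.0971, 0.0076]
orientation: [[1.0, 0.03, -0.001], [0.03, -1.0, 0.003], [-0.001, -0.003, -1.0]]
force: [-0.6, -0.5, 9.4]
width: 0.0424
```

```bash
python3 - <<'E'
from h import *;from cell import env
front(env,"w14")
E
```

```text
no sil
```

View pics/w14.png

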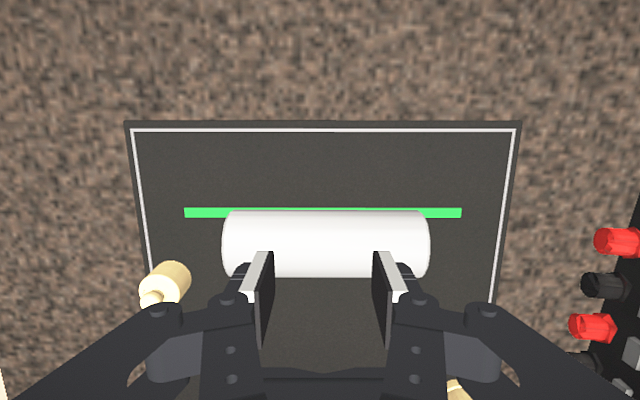

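```bash
python3 - <<'E'
from h import *;from cell import env
front(env,"w15")
E
```

```text
t 14.15 tcp [0.5165 0.0974 0.0078] F [ 0.1 -0.5  1.7] green [0.5159 0.1146] 1.7
axis(front) y 0.1035 back-edge y 0.1044 ang 1.62 x 0.5172 len 0.091
line frame mm [  1.  -11.1] tip rel pin -7.6
```

The line is now partly hidden, so I use its earlier value of 0.1139, which leaves 10.4 mm, or about 20.6 mm of tip travel.

Emit:
move_arm:
  gripper: [4.2, 4.2, 4.2, 4.2, 4.2]
  offset:
    - [0, 0, 0.12]
    - [0, -0.4, 0.12]
    - [0, -0.8, 0.12]
    - [0, -1.2, 0.12]
    - [0, -1.4, 0.12]
  yaw: [0, 0, 0, 0, 0]

```text
t: 14.75
tcp_pos: [0.5162, 0.1119, 0.0076]
orientation: [[1.0, 0.031, -0.001], [0.031, -1.0, 0.003], [-0.001, -0.003, -1.0]]
force: [-3.1, -0.6, 8.0]
width: 0.0419
```

```bash
python3 - <<'E'
from h import *;from cell import env
front(env,"w16")
E
```

```text
t 14.75 tcp [0.5162 0.1119 0.0076] F [-3.1 -0.6  8. ] green [0.4558 0.1121] 2.45
axis(front) y 0.1106 back-edge y 0.1123 ang 1.5 x 0.5171 len 0.09
line frame mm [61.2 -4.1] tip rel pin -0.2
```

Emit:
move_arm:
  gripper: [4.2, 4.2, 4.2, 4.2]
  offset:
    - [0, -0.25, 0.08]
    - [0, -0.5, 0.08]
    - [0, -0.62, 0.08]
    - [0, -0.62, 0.08]
  yaw: [0, 0, 0, 0]

```text
t: 15.25
tcp_pos: [0.516, 0.1187, 0.0077]
orientation: [[1.0, 0.031, -0.001], [0.031, -1.0, 0.004], [-0.0, -0.004, -1.0]]
force: [-3.3, -0.1, 7.6]
width: 0.0416
```

Emit:
move_arm:
  gripper: [4.2, 4.2, 4.2, 4.2, 4.2]
  offset:
    - [0, 0, -0.4]
    - [0, 0, -2]
    - [0, 1, -5]
    - [0, 3, -9]
    - [0, 4, -12]
  yaw: [0, 0, 0, 0, 0]

```text
t: 15.75
tcp_pos: [0.5177, 0.0775, 0.1293]
orientation: [[1.0, 0.031, 0.001], [0.031, -1.0, 0.004], [0.001, -0.004, -1.0]]
force: [1.0, 0.4, 0.8]
width: 0.0422
```

```bash
python3 - <<'E'
from h import *;from cell import env
front(env,"w17")
E
```

```text
t 15.75 tcp [0.5177 0.0775 0.1293] F [1.  0.4 0.8] green [0.4564 0.1123] 1.8
axis(front) y 0.114 back-edge y 0.1138 ang 1.39 x 0.5174 len 0.09
line frame mm [61.  -0.3] tip rel pin -38.0
```

View pics/w17.png

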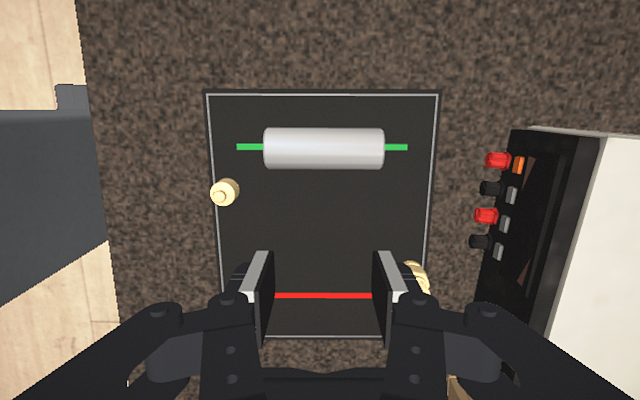

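The pin lies over the line: both its outline edges give y = 0.114, and green shows equally at both ends (row 147). I'll check both green stubs, that the pin is still, and the other parts.

```bash
python3 - <<'E'
from h import *;from cell import env
p=env.camera_params("wrist");im=env.camera("wrist")
v,u=np.nonzero(seg(im,"green"));print("green all",line(ray(p,u,v,.003)))
front(env,"w18")
c="side";im=env.camera(c);cv2.imwrite("pics/side18.png",cv2.resize(im[150:320,230:370,::-1],None,fx=3.5,fy=3.5))
for c in ("side",):
  M=np.array(env.camera_params(c)["cam_to_world"])
  for l in ["adapter_brass","weight_50g"]:
    print(l,[(round(d["score"],2),np.round(M[:3,:3]@d["centre"]+M[:3,3],4)) for d in env.look_for(l,c)[:1]])
E
```

```text
green all (array([0.51602002, 0.11368284]), np.float64(1.6674222635670048), np.float64(0.14038722146279514))
t 15.9 tcp [0.5197 0.0778 0.13  ] F [-0.5  0.5 -0.2] green [0.4563 0.1119] 1.72
axis(front) y 0.1136 back-edge y 0.1143 ang 1.34 x 0.5165 len 0.09
line frame mm [60.2 -0.1] tip rel pin -37.3
adapter_brass [(0.41, array([0.5934, 0.01  , 0.026 ]))]
weight_50g [(0.56, array([0.437 , 0.0792, 0.0176]))]
```

View pics/side18.png

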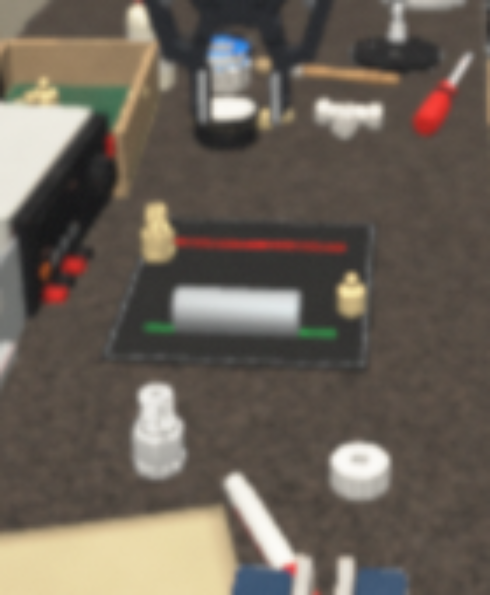

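The side view agrees: the pin lies along the green line, the other parts stand where they were, and the hand is clear. Handing in.

```bash
python3 -c "
from cell import env
print(env.finish_job())"
```

```text
the job is handed in; nothing more can be done
None
```

I rolled the pin about 70 mm onto the green line, pushing across its top with both fingertips (4.2 cm apart, mostly 7–9 N). It took five strokes, lifting and going back between them, then I raised the hand clear. The job was handed in at about 16 s, with no verdict reported.

**Last checks**
- **Position:** the pin's axis is within about 1 mm of the line's middle and parallel to it within about 0.5°. Lengthwise it is about 1 mm from the line's middle.
- **Rolling:** the pin's middle went half as far as the fingertips on each stroke I measured, and the stripe turned with it, so I saw no skidding. 70 mm is about 4.3 rad of turn.
- **At rest:** two pictures 0.15 s apart agreed to within 1 mm.
- **Other parts:** the adapter and weight on the mat read within 3 mm of their starting places, which is inside the networks' error. The steel adapter and the coupling nut look unmoved in the side view. I did not measure them or the tee fitting, but the arm never went down near any of the three.

**Disagreement:** the reported TCP height does not match the real fingertips. Cameras and contact force both put the tips about 27 mm higher than it says. I took the reading to be wrong, which puts the grasp point at about 0.054 m while pushing. If it is judged by the reading instead, the grasp point was at about 0.027 m, under the 0.036 m limit, and the run would fail.

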